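Wind the tube rack home with the fold-out crank

ROBOT

A 6-joint arm with a two-finger parallel gripper is mounted at the origin on the work surface. World frame = base frame: x ahead of the robot, y to its left, z up, the work surface at z = 0. Lengths are in m, angles in degrees, forces in N, time in s.
With the tool pointing down it reaches from about 0.325 to 0.775 m from the base axis. Payload 5.5 kg.
Tool frame: the origin (TCP) lies at the centre of the arm's flange, where the gripper is bolted on; the fingertips stand 182 mm ahead of it and the grasp point (between the pads) lies 163 mm ahead of it; z points along the fingers, y is the direction in which the jaws open and shut (so a half turn about z gives the same grasp; the last joint's range is limited). The gripper opens to 88 mm and grips with 3 to 60 N. Pads are 20 mm wide; open, the fingers measure 115 mm over their backs; the gripper's body (75 mm by 178 mm) begins 61 mm behind the grasp point.
Start: joints at [63.501, 5.22, 70.514, -0, 104.267, -3.249], TCP at [0.237, 0.551, 0.405] pointing down, gripper open.
Joint ranges: [-164.24, 164.24], [-49.07, 125.15], [9.68, 141.18], [-86.29, 266.29], [3.28, 154.24], [-151.56, 151.56]. Speed limits (degrees/s): [147.25, 147.25, 172.46, 180, 180, 180].

INTERFACE

Orientations are given as [roll, pitch, yaw] about the fixed x, y, z axes, in that order (R = Rz(yaw) Ry(pitch) Rx(roll)).
In Python, from station import r gives the robot as it stands. The module is installed in compiled form; this text tells all that it offers. Calls block until the motion is done:
- r.reach(position, orientation): joint-space move of the TCP to a pose.
- r.servo_line(position, rotation=None, speed=0.15): straight line of the TCP; rotation=None keeps the orientation; speed is the mean speed in m/s.
- r.move_joints(angles): joint-space move.
- r.let_go() and r.grab(squeeze=None): open the fingers fully, or close them until they stop; squeeze is the grip in N (None keeps the last).
- r.wait(seconds).
- r.inverse_kinematics(position, orientation): joint angles nearest the present ones, or None.
- r.sense(): the state.
- r.snapshot(name): name is "scene" or "top" or "wrist"; returns a dict with "frame" (384x512x3 uint8, red, green, blue), "fx", "fy", "cx", "cy" (pixels), "R" (3x3) and "t" (3): a world point X has camera coordinates R X + t. Camera axes: x right, y down, z forward; pixel columns grow to the right and rows downward; lengths in m; the calibration is good to about 2 mm. The wrist camera is an equidistant fisheye: a pixel r from the principal point sees the ray r / f radians off the axis. A picture is of the moment at which its call begins. There is no depth.
A pose or a line that the arm cannot do raises r.IKError and nothing moves.
- r.hand_in(): hands the job in, once; it reports no verdict.
The state is a dict: "clock": time; "joints": joint angles; "joint_vel": joint speeds; "joint_torque": joint torques, N m; "tcp_pos": TCP position; "orientation": TCP orientation; "contact_force": force on the tool from outside, world axes, zero at the start; "torque": the same for the moment, N m; "opening": finger opening in m.
Only numpy, scipy, OpenCV 4.12 (cv2) and the standard library are available. Lean on these libraries where they do the work, as an engineer would, in place of code of your own. Each camera call takes 0.05 s, during which the arm holds its last target.

TASK

On the bench stand two hand-wound rack feeders, one with a rack of capped blood tubes and one with an empty rack. On the feeder with the tubes, fold the handwheel's crank handle up until it stands upright, then crank the wheel clockwise (seen from above) until the rack has come fully home against the stop at the robot's end of its channel. Wind it with the crank, do not push the rack itself, and leave the handle standing up.

Things in the scene. Friction and masses are not known exactly. Their poses are not given: they have to be found in the camera images.
- wheel (a joint): Turn (rad) of the tube feeder's handwheel: level disc, 132 mm across, face 91 mm above the bench, on a vertical axis in the middle of a drive box 150 x 140 x 70 mm high. Grows clockwise from above, 0 (rack far out) to a hard stop at 3.3 (home); starts at 0 to 0.8. 30 mm of rack travel per rad. Stiff: 2 to 3 N at the upright handle; stays put. The other feeder is alike, its rack empty.
- handle (a joint): Fold angle (rad) of that wheel's crank handle: 0 = flat above the wheel's face, pointing from rim to centre; pi/2 = straight up (hard stop). Starts at 0 to 0.15. Hinge line level, tangential, 55 mm from the wheel's axis, 116 mm above the bench, between two cheeks (27 mm wide over both, top 124 mm above the bench). Friction holds it at any angle; about 1 N at the knob moves it.
- knob (a point): Centre of the black ball, 24 mm across, that swivels freely every way on that handle's free end, 55 mm from the hinge (rod 11 to 15 mm thick). Folded flat it is on the wheel's axis, 116 mm above the bench; upright, 171 mm up and 55 mm from the axis. Frame (turns with the handle, not the ball): x from hinge to knob, y along the hinge, z up when folded, outwards when upright.
- rack: Grey rack with five purple-capped tubes in a row, 130 x 34 x 50 mm (87 mm high with tubes), in a straight channel on the left of the drive box (seen from the robot). Origin: centre of its underside, 12 mm above the bench. It slides along its own -x axis, towards the robot. In its own axes the wheel's axis lies at y = -102 mm, and at x = -85 mm when the wheel reads 0, +14 mm when home.

How it is judged (in metres and radians):
On the way, in this order (a step that is already met when the one before it is completed fails the run):
1. the crank handle has been folded up to within about 13 degrees of upright (value of joint handle above 1.35 rad), for 0.2 s.
2. the wheel has been cranked until the rack is home, within 10 mm of its stop (value of joint wheel above 2.97 rad), for 0.2 s.
At the end, for the whole second after the job is handed in: The rack with the tubes is home: its wheel reads more than 2.97 rad, so the rack is within 10 mm of the stop. The wheel is at rest and the handle still stands up (more than 1.2 rad) (value of joint wheel above 2.97 rad and value of joint handle above 1.2 rad and velocity of joint wheel between -0.05 and 0.05 rad/s); the robot touches nothing.
It fails at once if the robot pushes the rack itself (more than 2 N) instead of winding it (contact force between any of the fingers, the arm and rack above 2 N).
It also fails if it takes over 48 s, if anything falls off the work surface, if the arm or the gripper's body presses on something with over 40 N, if the wrist force passes 120 N, or if a joint passes its speed limit or range.

## Working session

There is one attempt and no reset: what is moved stays moved. The work goes in short steps, each a Python script; the robot and the scene stay as the last script left them, time stands still between calls to the robot, and variables do not carry over. Pictures are saved under pics/ and viewed, and the job is handed in when it is done.

```bash
mkdir -p pics
python3 - <<'E'
from station import r
import cv2,pickle
D={}
for n in ["scene","top","wrist"]:
    s=r.snapshot(n); D[n]=s
    cv2.imwrite(f"pics/a_{n}.png",cv2.resize(s["frame"][:,:,::-1],None,fx=1.5,fy=1.5))
    print(n,s["fx"],s["cx"],s["cy"],s["R"],s["t"])
pickle.dump(D,open("D.pkl","wb"))
print(r.sense())
E
```

```text
scene 424.5068339641382 248.60353512031455 198.34572613845026 [[ 0.32839277  0.94454018 -0.00142566]
 [ 0.76923645 -0.26831936 -0.57989654]
 [-0.54811812  0.18933716 -0.81468888]] [-0.21574067 -0.34575886  1.1564405 ]
top 367.785151459758 258.6822319560914 197.15029172303431 [[-5.60587938e-04 -9.99986678e-01 -5.13116413e-03]
 [-9.98398116e-01  8.49985523e-04 -5.65727877e-02]
 [ 5.65763954e-02  5.09123057e-03 -9.98385292e-01]] [0.06327722 0.53559494 0.83990518]
wrist 297.3186396354542 258.55450016182584 190.01471802063304 [[ 0.39559864  0.91842015 -0.00247881]
 [ 0.87716138 -0.37702425  0.2973897 ]
 [ 0.27219412 -0.11982128 -0.95475296]] [-0.59836999 -0.03617608  0.39294238]
{'clock': 0.15, 'joints': array([ 6.35012317e+01,  5.25425345e+00,  7.05670116e+01,  2.16741050e-03,
        1.04267922e+02, -3.24939615e+00]), 'joint_vel': array([-0.04154129, -0.09769758, -0.22107957, -0.029085  , -0.03247173,
       -0.09325567]), 'joint_torque': array([ 1.28741864e-03, -4.47044063e+01, -4.06907094e+01,  6.98402664e-02,
        2.74652161e-02, -1.02211388e-04]), 'tcp_pos': array([0.23686398, 0.55131764, 0.40374573]), 'orientation': array([-1.79911076e+02, -7.15330936e-03,  1.56751155e+02]), 'contact_force': array([0.03471009, 0.12691467, 0.86126066]), 'torque': array([ 0.01260641, -0.00045446,  0.01119674]), 'opening': 0.08774807837375999}
```

View pics/a_scene.png

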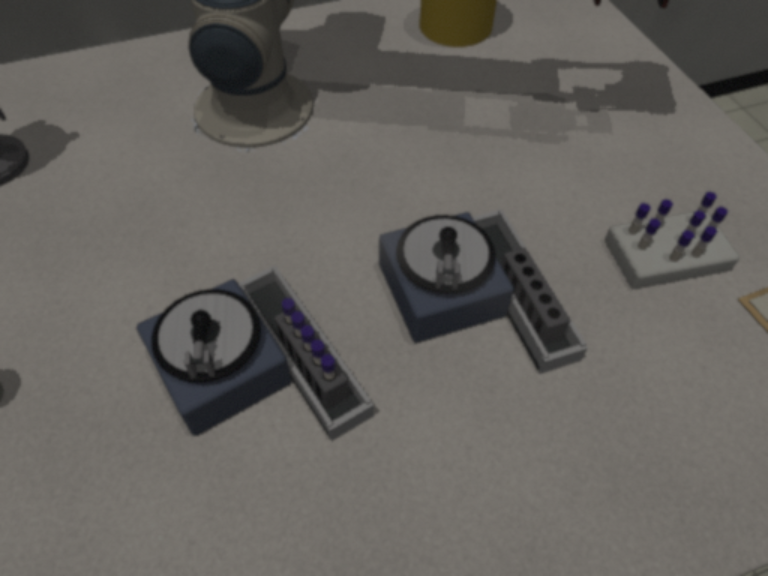

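View pics/a_top.png

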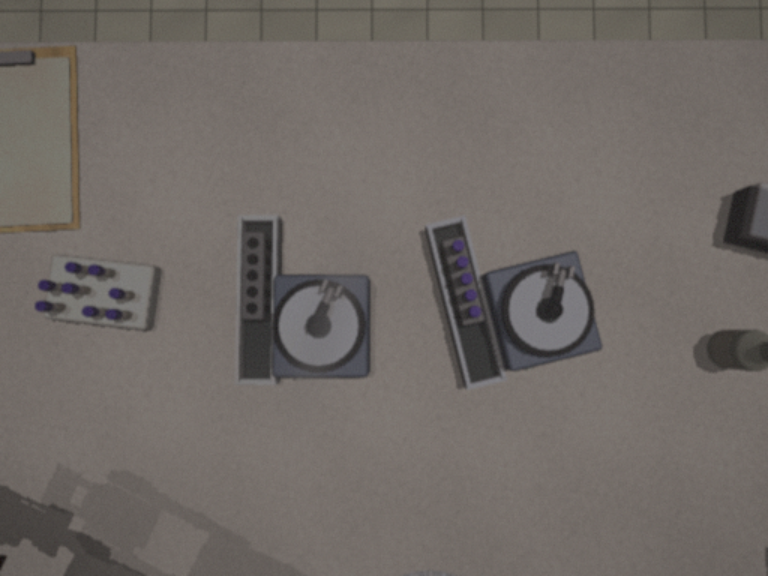

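View pics/a_wrist.png

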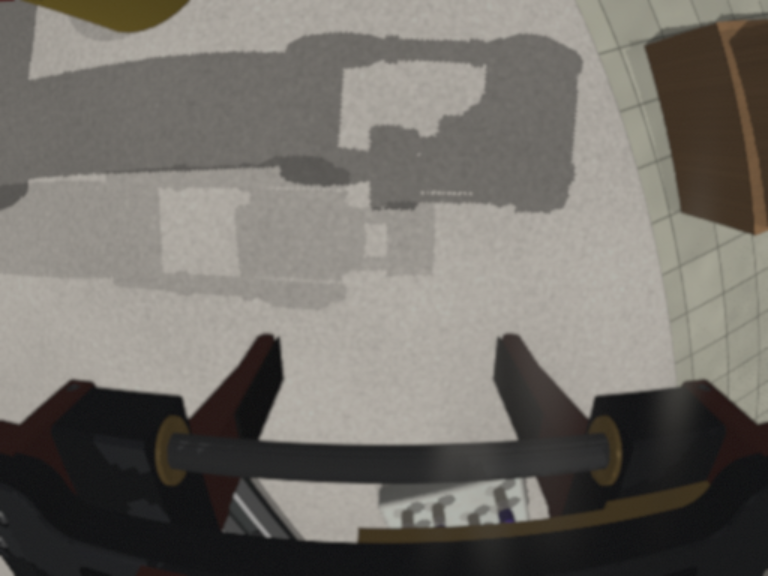

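```bash
cat > h.py <<'E'
import numpy as np,cv2,pickle
def proj(s,X):
    c=np.atleast_2d(X)@np.array(s["R"]).T+s["t"]
    return np.c_[s["fx"]*c[:,0]/c[:,2]+s["cx"],s["fy"]*c[:,1]/c[:,2]+s["cy"]]
def back(s,uv,z):
    uv=np.atleast_2d(uv).astype(float)
    R=np.array(s["R"]);C=-R.T@np.array(s["t"])
    d=np.c_[(uv[:,0]-s["cx"])/s["fx"],(uv[:,1]-s["cy"])/s["fy"],np.ones(len(uv))]@R
    return C+d*((z-C[2])/d[:,2])[:,None]
E
python3 - <<'E'
from h import *
D=pickle.load(open("D.pkl","rb"))
s=D["top"]
px=lambda l:np.array(l)/1.5
print("disc",back(s,px([[547,309]]),.091))
print("box",back(s,px([[485,275],[576,252],[601,347],[507,370]]),.07))
print("knob",back(s,px([[549,310]]),.116),"hinge",back(s,px([[559,274]]),.12))
print("caps",back(s,px([[457,246],[475,312]]),.099))
f=s["frame"][150:260,270:410,::-1]
cv2.imwrite("pics/b.png",cv2.resize(f,None,fx=5,fy=5,interpolation=cv2.INTER_CUBIC))
f=D["scene"]["frame"][180:295,85:255,::-1]
cv2.imwrite("pics/c.png",cv2.resize(f,None,fx=4.5,fy=4.5,interpolation=cv2.INTER_CUBIC))
E
```

```text
disc [[ 0.51242881 -0.1614506   0.091     ]]
box [[ 0.56257832 -0.07828094  0.07      ]
 [ 0.59602883 -0.21091622  0.07      ]
 [ 0.45829932 -0.24413978  0.07      ]
 [ 0.4253876  -0.10845782  0.07      ]]
knob [[ 0.51025432 -0.15708277  0.116     ]] hinge [[ 0.55912662 -0.17036323  0.12      ]]
caps [[ 0.600771   -0.03445168  0.099     ]
 [ 0.50805745 -0.05883603  0.099     ]]
```

View pics/b.png

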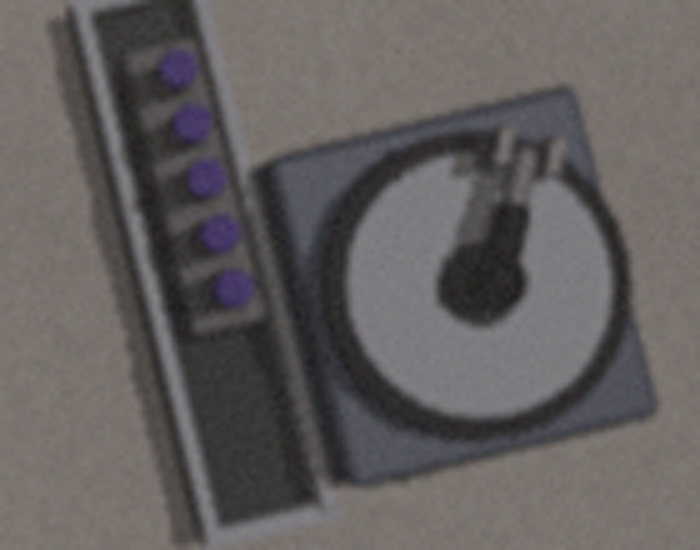

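View pics/c.png

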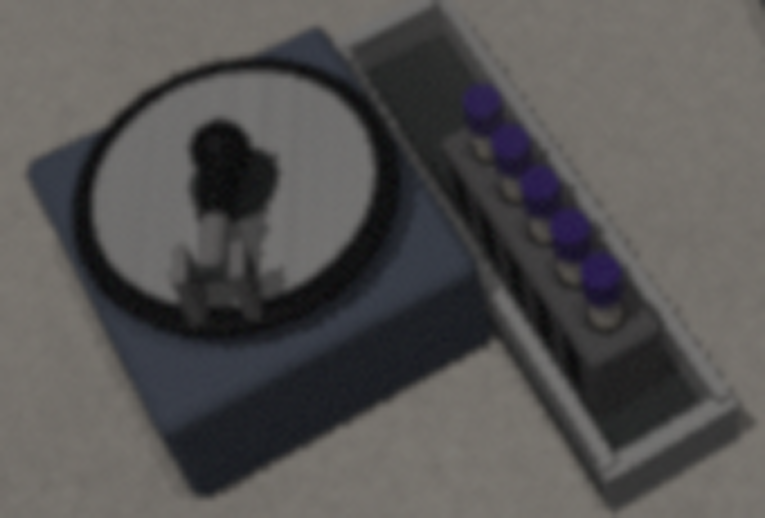

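```bash
cat > ov.py <<'E'
from h import *
import sys
def overlay(s,A,yaw,phi,th,crop,k,out):
    x0,x1,y0,y1=crop
    im=cv2.resize(s["frame"][y0:y1,x0:x1,::-1],None,fx=k,fy=k,interpolation=cv2.INTER_CUBIC)
    im=cv2.convertScaleAbs(im,alpha=1.7)
    def P(X): return np.int32((proj(s,X)-[x0,y0]+.5)*k)
    def L(X,c): cv2.polylines(im,[P(X)],False,c,1)
    t=np.linspace(0,2*np.pi,80); A=np.array(A)
    L(np.c_[A[0]+.066*np.cos(t),A[1]+.066*np.sin(t),0*t+.091],(0,255,0))
    e=np.array([np.cos(yaw),np.sin(yaw)]);n=np.array([-e[1],e[0]])
    u=np.array([np.cos(phi),np.sin(phi)]);v=np.array([-u[1],u[0]])
    for a,b in [(.075,.07),(.07,.075)][1:]:
        L(np.array([[*(A+i*a*e+j*b*n),.07] for i,j in [(1,1),(1,-1),(-1,-1),(-1,1),(1,1)]]),(0,255,255))
    H=A+.055*u
    L(np.array([[*(H+.0135*v),.124],[*(H-.0135*v),.124]]),(0,0,255))
    K=np.array([*(A+.055*u-.055*np.cos(th)*u),.116+.055*np.sin(th)])
    L(np.array([[*H,.116],K]),(255,0,0))
    R=np.array(s["R"]);r1,r2=R[0],R[1]
    L(K+.012*(np.cos(t)[:,None]*r1+np.sin(t)[:,None]*r2),(255,0,255))
    cv2.imwrite(out,im)
if __name__=="__main__":
    D=pickle.load(open("D.pkl","rb"))
    p=[float(v) for v in sys.argv[1:6]]
    overlay(D["top"],p[:2],np.radians(p[2]),np.radians(p[3]),p[4],(310,410,150,260),6,"pics/ot%s.png"%sys.argv[6])
    overlay(D["scene"],p[:2],np.radians(p[2]),np.radians(p[3]),p[4],(85,205,180,295),5,"pics/os%s.png"%sys.argv[6])
E
python3 ov.py .5108 -.1605 13.5 -12 0.08 1
```

```text
(no output)
```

View pics/ot1.png

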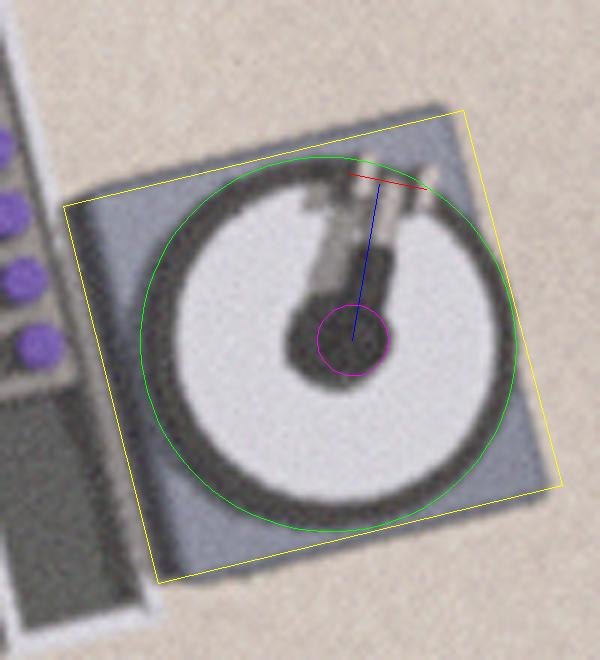

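View pics/os1.png

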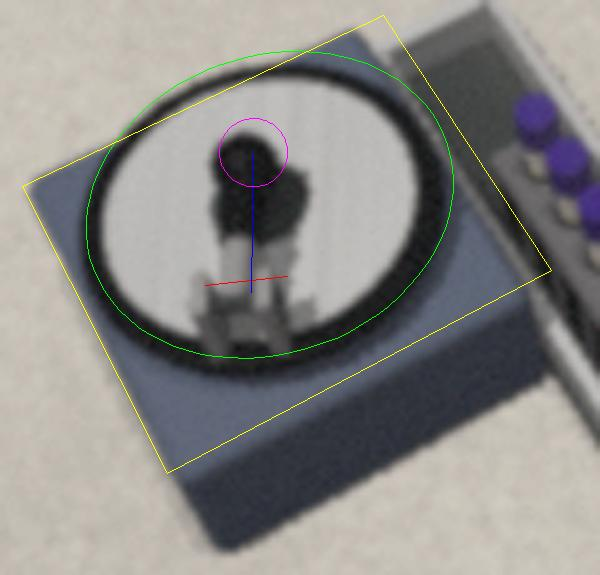

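```bash
python3 - <<'E'
from h import *
from scipy.optimize import least_squares
D=pickle.load(open("D.pkl","rb"))
for n,(x0,x1,y0,y1) in dict(top=(325,402,168,245),scene=(98,178,190,260)).items():
    s=D[n];f=s["frame"][y0:y1,x0:x1]
    g=cv2.cvtColor(f,cv2.COLOR_RGB2GRAY)
    g=cv2.resize(g,None,fx=4,fy=4,interpolation=cv2.INTER_CUBIC)
    hsv=cv2.cvtColor(cv2.resize(f,None,fx=4,fy=4,interpolation=cv2.INTER_CUBIC),cv2.COLOR_RGB2HSV)
    print(n,s["fx"],s["fy"],np.percentile(g,[5,30,50,70,95]))
    # rays from centre guess: find first strong white->black edge, then black->outside edge
    c0=proj(s,[.511,-.1605,.091])[0]
    G=cv2.GaussianBlur(cv2.cvtColor(s["frame"],cv2.COLOR_RGB2GRAY).astype(np.float32),(0,0),.6)
    pts={'in':[], 'out':[]}
    for a in np.radians(np.arange(0,360,4)):
        rr=np.arange(.035,.085,.0005)
        X=np.c_[.511+rr*np.cos(a),-.1605+rr*np.sin(a),0*rr+.091]
        uv=proj(s,X).astype(np.float32)
        v=cv2.remap(G,uv[:,:1].copy(),uv[:,1:].copy(),cv2.INTER_LINEAR).ravel()
        d=np.gradient(v)
        i=np.argmin(d[20:70])+20
        pts['in'].append(X[i]); 
        j=np.argmax(d[i:min(i+35,100)])+i
        pts['out'].append(X[j])
    for k,p in pts.items():
        p=np.array(p)[:,:2]
        q=least_squares(lambda q:np.hypot(p[:,0]-q[0],p[:,1]-q[1])-q[2],[.511,-.16,.06],loss="soft_l1",f_scale=.001)
        print(k,q.x,np.median(abs(q.fun)))
E
python3 - <<'E'
E
sed -i 's/\[(.075,.07),(.07,.075)\]\[1:\]/[(.075,.07)]/' ov.py; python3 ov.py .5108 -.1605 13.5 -12 0.08 1
```

```text
top 367.785151459758 367.785151459758 [ 41.  72.  90. 117. 126.]
in [ 0.51147212 -0.16286947  0.05607198] 0.00040569520619304286
out [ 0.51023869 -0.16038567  0.06695214] 0.0016875919209457177
scene 424.5068339641382 424.5068339641382 [ 17.  42.  62. 108. 114.]
in [ 0.51276515 -0.16495662  0.05633025] 0.0002899896286904062
out [ 0.51669818 -0.16527727  0.06698223] 0.0007953162748361095
```

View pics/os1.png

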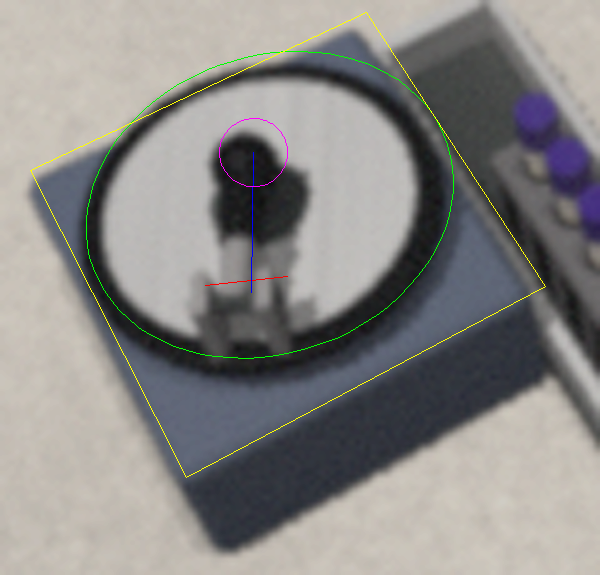

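```bash
python3 ov.py .512 -.1637 13.5 -10.5 0.08 2
```

```text
(no output)
```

View pics/ot2.png

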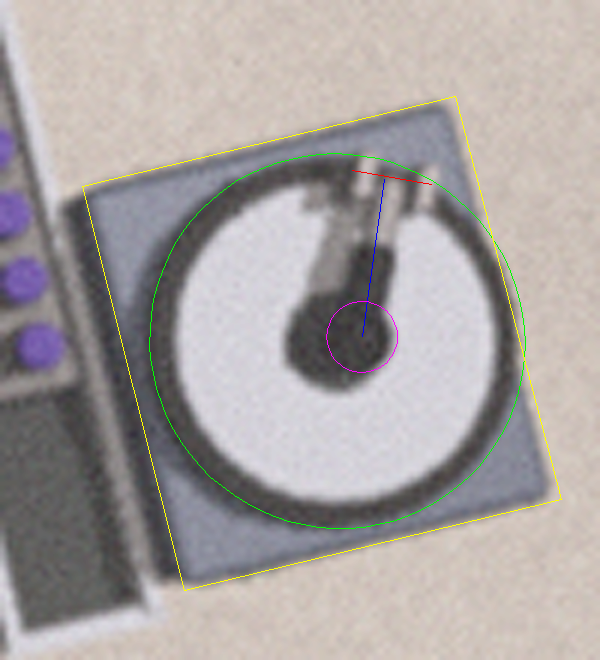

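View pics/os2.png

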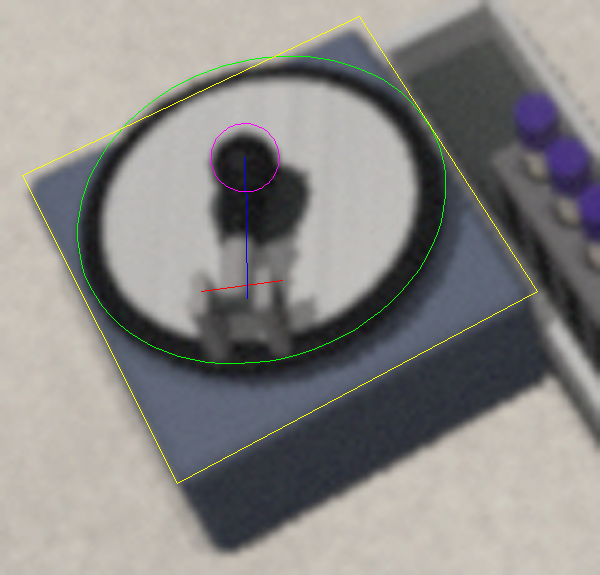

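Run:
```python
from station import r
import numpy as np,cv2,pickle
for psi in (-14,166):
    print(psi,r.inverse_kinematics([.513,-.162,.38],[180,0,psi]),r.inverse_kinematics([.513-.11,-.162+.02,.33],[180,0,psi]))
s=r.snapshot("wrist");R=np.array(s["R"]);print(-R.T@s["t"],r.sense()["tcp_pos"],R[2])
```

```text
-14 [-2.11491001e+01 -4.56245039e+00  8.28265814e+01 -2.54444375e-14
  1.01735869e+02  8.28508999e+01] [-2.39742510e+01 -2.22181546e+01  1.02859544e+02 -2.54444375e-14
  9.93586108e+01  8.00257490e+01]
166 [-21.14910014  -4.56245039  82.82658144   0.         101.73586895
 -97.14910014] [-23.97425096 -22.21815463 102.8595438    0.          99.35861083
 -99.97425096]
[0.16149084 0.58300066 0.38457684] [0.23687572 0.55131824 0.40391056] [ 0.27229666 -0.11961436 -0.95474967]
```

Run:
```python
from station import r
import numpy as np,cv2,pickle
r.reach([.513,-.162,.38],[180,0,166])
D={}
for n in ("wrist","top"):
    D[n]=r.snapshot(n)
pickle.dump(D,open("D2.pkl","wb"))
cv2.imwrite("pics/w1.png",cv2.resize(D["wrist"]["frame"][:,:,::-1],None,fx=1.5,fy=1.5))
s=r.sense();print(s["clock"],s["tcp_pos"],s["orientation"],s["contact_force"])
```

```text
3.0 [ 0.51322474 -0.16138955  0.38000532] [1.79992307e+02 9.78373043e-05 1.66059694e+02] [-0.19303999  0.35465596 -0.03720014]
```

View pics/w1.png

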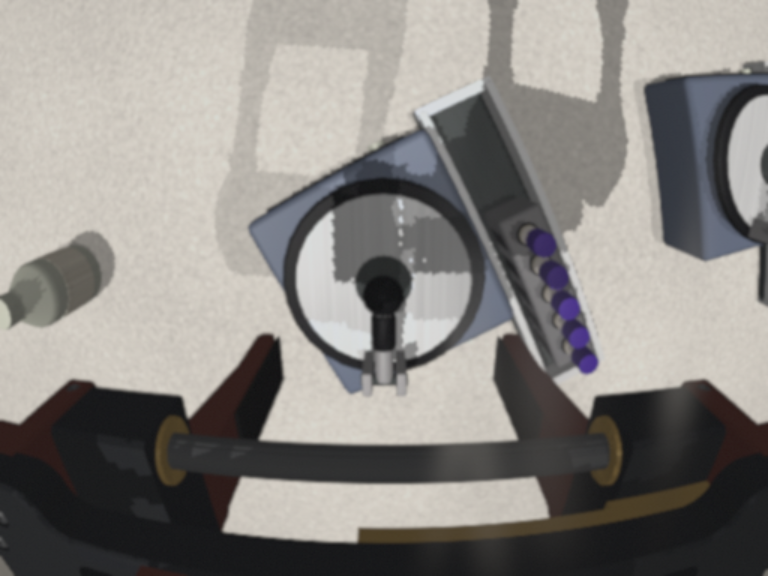

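```bash
cat >> h.py <<'E'
def backw(s,uv,z):
    uv=np.atleast_2d(uv).astype(float)-[s["cx"],s["cy"]]
    r=np.hypot(*uv.T);th=r/s["fx"]
    d=np.c_[uv/r[:,None]*np.sin(th)[:,None],np.cos(th)]@np.array(s["R"])
    C=-np.array(s["R"]).T@np.array(s["t"])
    return C+d*((z-C[2])/d[:,2])[:,None]
E
python3 - <<'E'
from h import *
s=pickle.load(open("D2.pkl","rb"))["wrist"]
f=s["frame"][105:275,160:350,::-1]
cv2.imwrite("pics/w2.png",cv2.convertScaleAbs(cv2.resize(f,None,fx=3.5,fy=3.5,interpolation=cv2.INTER_CUBIC),alpha=1.5))
p=lambda *a:np.array(a)/1.5
print("ball",backw(s,p(381,294),.12),backw(s,p(381,294),.116))
print("cheeks",backw(s,[p(367,358),p(402,358)],.124))
print("disc in L,R,T,B",backw(s,[p(293,275),p(475,275),p(384,190),p(384,369)],.091))
E
```

```text
ball [[ 0.51064353 -0.16560607  0.12      ]] [[ 0.51192296 -0.16599357  0.116     ]]
cheeks [[ 0.54611952 -0.18314886  0.124     ]
 [ 0.55110648 -0.16303605  0.124     ]]
disc in L,R,T,B [[ 0.4939971  -0.21992539  0.091     ]
 [ 0.52208608 -0.10719967  0.091     ]
 [ 0.45637121 -0.15046953  0.091     ]
 [ 0.57271468 -0.179773    0.091     ]]
```

View pics/w2.png

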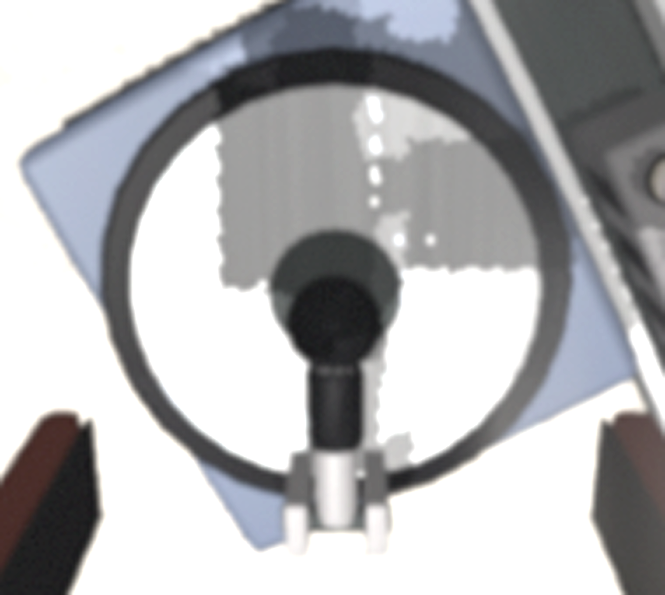

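Run:
```python
from station import r
import numpy as np,cv2
r.servo_line([.513,-.165,.281],speed=.12)
print(r.sense()["contact_force"])
r.grab(20)
s=r.sense();print(s["clock"],s["tcp_pos"],s["contact_force"],s["torque"],s["opening"])
cv2.imwrite("pics/w3.png",cv2.resize(r.snapshot("wrist")["frame"][:,:,::-1],None,fx=1.5,fy=1.5))
```

```text
[ 1.13375155 -0.04618403  0.65732653]
5.0 [ 0.51306268 -0.16475644  0.28096286] [ 0.94652079  1.61436136 -0.41042716] [ 0.33818343 -0.09251859 -0.01365626] 0.022610806153158528
```

View pics/w3.png

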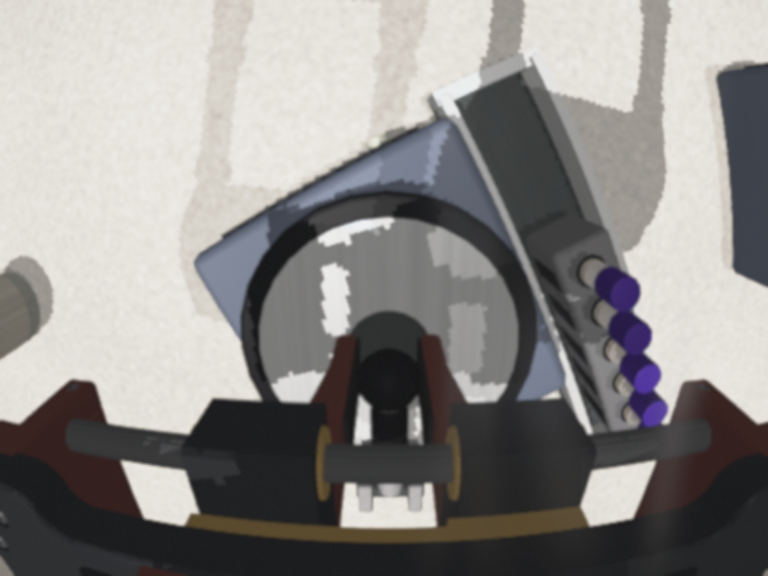

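Run:
```python
from station import r
import numpy as np,cv2
p0=np.array([.513,-.165,.281]);phi=np.radians(-14);u=np.array([np.cos(phi),np.sin(phi),0]);th0=.04
for th in np.linspace(.04,1.53,11)[1:]:
    p=p0+.055*(np.cos(th0)-np.cos(th))*u+np.array([0,0,.055*(np.sin(th)-np.sin(th0))])
    r.servo_line(p,speed=.06)
    s=r.sense();f=s["contact_force"]
    print(round(s["clock"],2),round(th,2),np.round(f,1),round(s["opening"],4))
    if np.linalg.norm(f)>25: print("stop");break
cv2.imwrite("pics/w4.png",cv2.resize(r.snapshot("wrist")["frame"][:,:,::-1],None,fx=1.5,fy=1.5))
cv2.imwrite("pics/s4.png",cv2.resize(r.snapshot("scene")["frame"][130:330,40:300,::-1],None,fx=3,fy=3))
```

```text
5.33 0.19 [-0.8  3.5  0.8] 0.0227
5.62 0.34 [-4.1  5.6  1.9] 0.0227
5.9 0.49 [-4.1  4.9  2.9] 0.0227
6.18 0.64 [-4.7  5.5  4. ] 0.0228
6.47 0.78 [-3.7  5.5  5.5] 0.0229
6.75 0.93 [-3.3  4.1  6.3] 0.0228
7.03 1.08 [-1.4  4.3  6.6] 0.0229
7.32 1.23 [-0.2  2.7  6.4] 0.0227
7.6 1.38 [-0.   1.9  5.8] 0.0227
7.88 1.53 [0.1 0.7 5.3] 0.0228
```

View pics/w4.png

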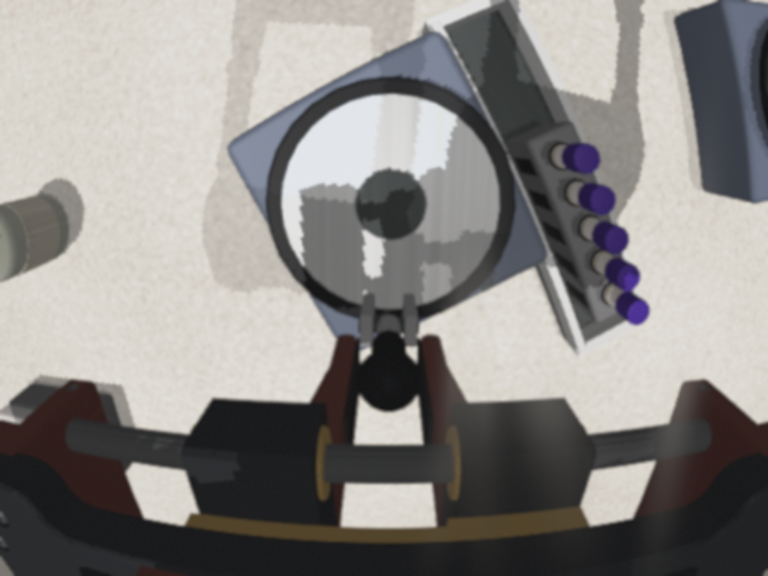

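View pics/s4.png

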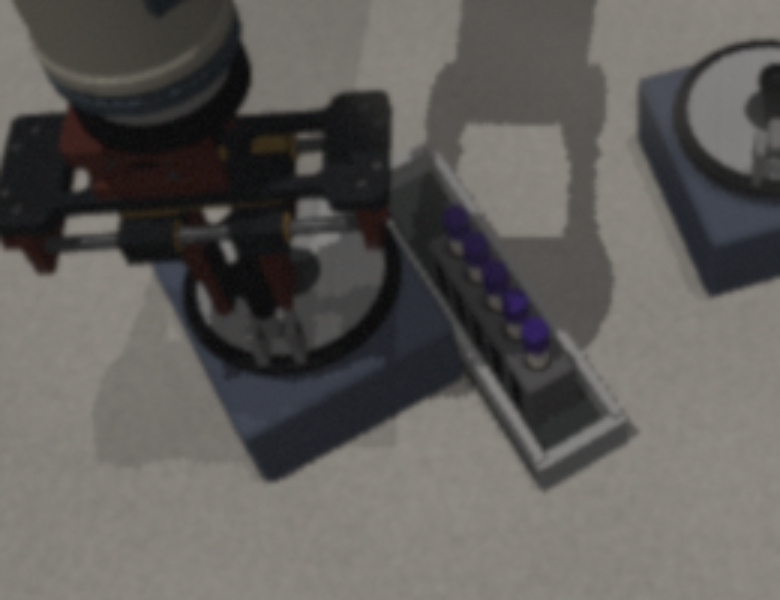

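Run:
```python
from h import *
from station import r
s=r.snapshot("wrist");p=lambda *a:np.array(a)/1.5
print("ball",backw(s,p(388,382),.171),"cheek top far/near",backw(s,[p(389,296),p(389,340)],.124))
print("disc LRTB",backw(s,[p(281,200),p(500,200),p(390,92),p(390,309)],.091))
print(r.sense()["tcp_pos"])
t=r.snapshot("scene")
f=s["frame"][180:290,190:330,::-1]
cv2.imwrite("pics/w5.png",cv2.convertScaleAbs(cv2.resize(f,None,fx=5,fy=5,interpolation=cv2.INTER_CUBIC),alpha=1.3))
```

```text
ball [[ 0.56623344 -0.17964871  0.171     ]] cheek top far/near [[ 0.5490829  -0.17495856  0.124     ]
 [ 0.57042372 -0.18028764  0.124     ]]
disc LRTB [[ 0.49614562 -0.21896814  0.091     ]
 [ 0.52344828 -0.1095906   0.091     ]
 [ 0.45746904 -0.15150434  0.091     ]
 [ 0.56741175 -0.17896217  0.091     ]]
[ 0.56452525 -0.1781934   0.33553126]
```

View pics/w5.png

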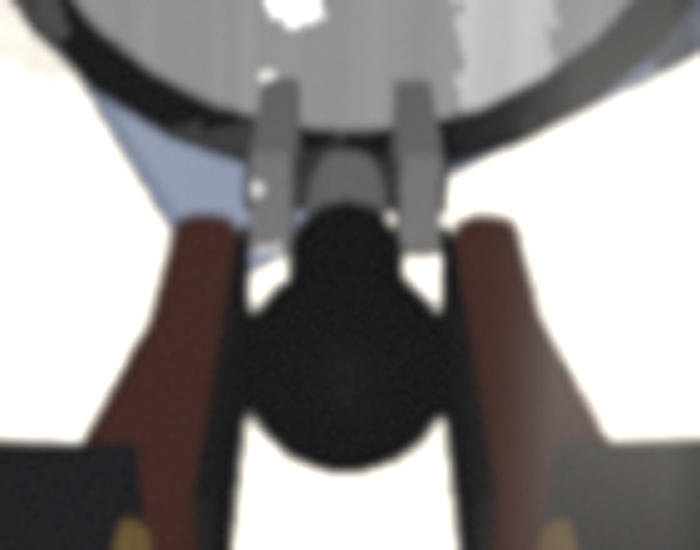

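Run:
```python
from station import r
import numpy as np,cv2
A=np.array([.5115,-.1648]);a0=np.radians(-14.2)
for k,d in enumerate(list(range(10,150,10))+list(range(144,176,4))):
    a=a0-np.radians(d); R=.0555
    r.servo_line([A[0]+R*np.cos(a),A[1]+R*np.sin(a),.336],speed=.06)
    s=r.sense();f=s["contact_force"]
    ft=f[:2]@[np.sin(a),-np.cos(a)];fr=f[:2]@[np.cos(a),np.sin(a)]
    print(round(s["clock"],2),d,"tan",round(ft,1),"rad",round(fr,1),"z",round(f[2],1),round(s["opening"],4))
    if np.linalg.norm(f)>28 or -ft>15: print("stop");break
cv2.imwrite("pics/w6.png",cv2.resize(r.snapshot("wrist")["frame"][:,:,::-1],None,fx=1.5,fy=1.5))
cv2.imwrite("pics/s6.png",cv2.resize(r.snapshot("scene")["frame"][130:330,40:300,::-1],None,fx=3,fy=3))
```

```text
8.41 10 tan 2.1 rad 0.9 z -0.9 0.023
8.72 20 tan 2.0 rad 0.0 z -0.7 0.0227
9.03 30 tan 0.7 rad 0.7 z -2.5 0.0232
9.33 40 tan 1.2 rad 0.3 z -3.8 0.0227
9.64 50 tan 1.2 rad -0.9 z -2.9 0.0228
9.95 60 tan 2.0 rad -0.8 z -4.0 0.0225
10.26 70 tan 1.4 rad -4.9 z -4.9 0.0229
10.57 80 tan 2.1 rad -5.7 z -5.7 0.0227
10.88 90 tan 0.9 rad -5.3 z -5.3 0.0227
11.18 100 tan 1.0 rad -6.2 z -4.2 0.0229
11.49 110 tan 1.6 rad -6.6 z -6.6 0.0228
11.8 120 tan 0.8 rad -6.6 z -7.4 0.0229
12.11 130 tan 0.9 rad -6.9 z -7.5 0.0227
12.42 140 tan 1.4 rad -8.0 z -7.7 0.0229
12.67 144 tan 1.5 rad -8.1 z -8.7 0.0229
12.92 148 tan 0.2 rad -7.7 z -8.4 0.0227
13.17 152 tan 0.7 rad -7.9 z -9.1 0.0233
13.42 156 tan 0.6 rad -8.7 z -10.0 0.0227
13.67 160 tan 0.3 rad -8.6 z -8.9 0.0231
13.92 164 tan -5.7 rad -8.7 z -10.9 0.0225
14.17 168 tan -15.9 rad -9.3 z -10.6 0.0228
stop
```

View pics/w6.png

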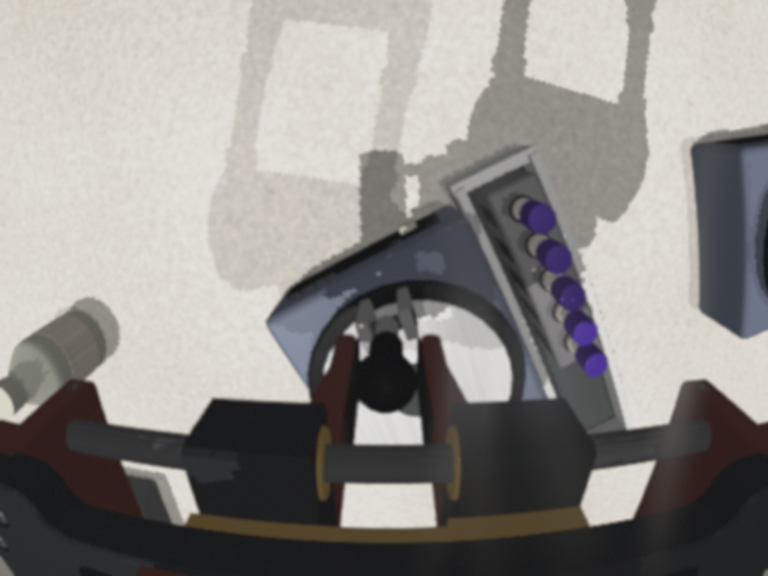

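View pics/s6.png

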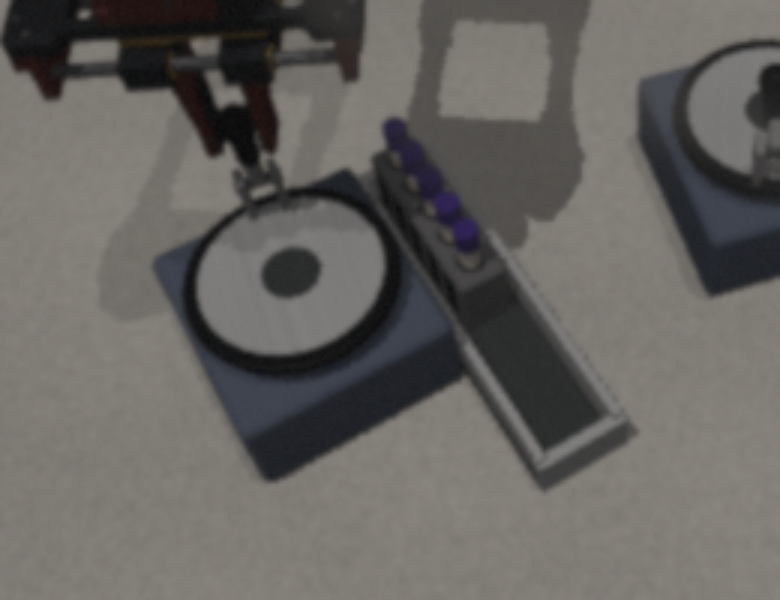

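Run:
```python
from station import r
import numpy as np,cv2
A=np.array([.5115,-.1648]);a=np.radians(-14.2-163.5);R=.0545
r.servo_line([A[0]+R*np.cos(a),A[1]+R*np.sin(a),.335],speed=.03)
r.wait(.3);s=r.sense();print(s["contact_force"])
r.let_go();r.wait(.3);s=r.sense();print(s["contact_force"],s["opening"])
p=s["tcp_pos"];r.servo_line([p[0],p[1],.42],speed=.1)
r.reach([.40,.1,.45],[180,0,166]); r.wait(.5)
s=r.sense();print(s["clock"],s["contact_force"])
t=r.snapshot("top");sc=r.snapshot("scene")
import pickle;pickle.dump(dict(top=t,scene=sc),open("D3.pkl","wb"))
cv2.imwrite("pics/t7.png",cv2.resize(t["frame"][130:270,240:430,::-1],None,fx=4,fy=4))
cv2.imwrite("pics/s7.png",cv2.resize(sc["frame"][130:330,40:300,::-1],None,fx=3,fy=3))
```

```text
[ 3.79601539 -5.8000544  -3.36914329]
[ 0.31448371 -0.4702241   1.04389965] 0.08763079669876248
18.825 [ 0.43149183 -0.38693169  0.3823367 ]
```

View pics/t7.png

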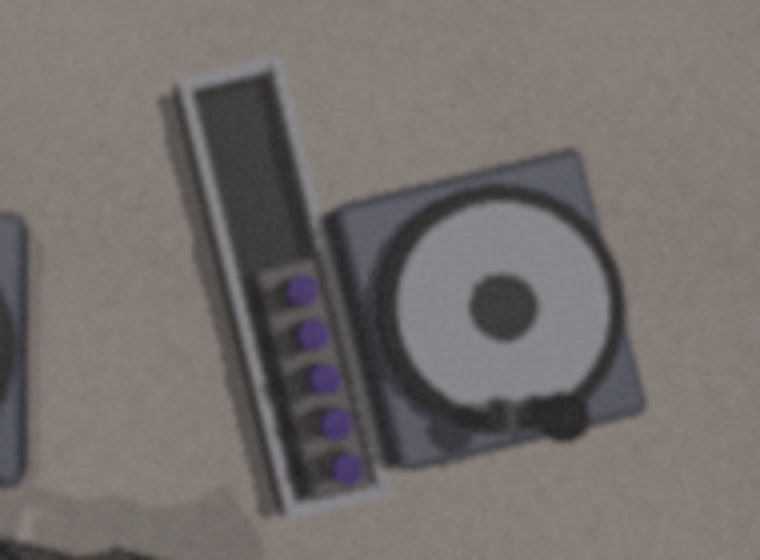

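View pics/s7.png

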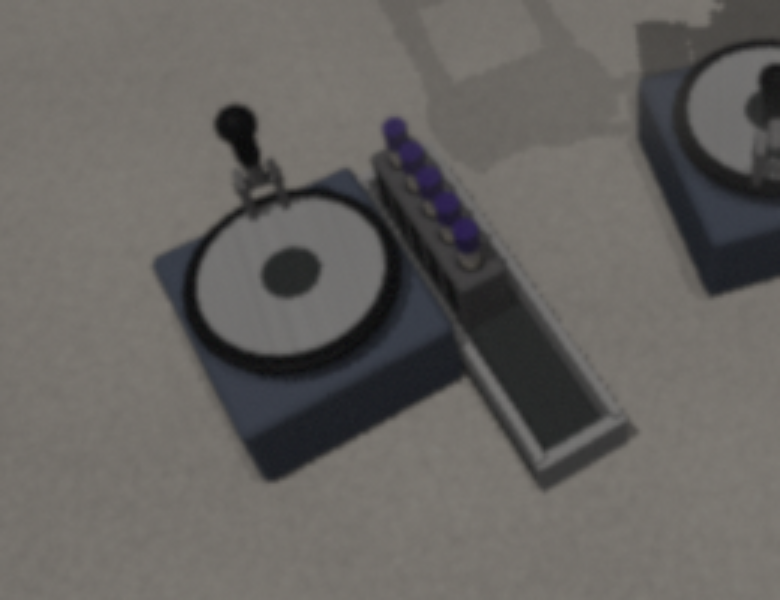

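Run:
```python
from h import *
D=pickle.load(open("D3.pkl","rb"))
s=D["top"];p=lambda x,y:np.array([240+x/4,130+y/4])
c=back(s,[p(300,291),p(345,467)],.099);print("caps mid",c.mean(0),"moved",np.linalg.norm(c.mean(0)-[.5544,-.0466,.099]))
e=(c[0]-c[1])[:2];e/=np.linalg.norm(e);print("axis x in rack",(np.array([.5115,-.1648])-c.mean(0)[:2])@e)
print("knob",back(s,p(562,416),.171),"hinge",back(s,p(504,412),.12))
s=D["scene"];q=lambda x,y:np.array([40+x/3,130+y/3])
print("knob",back(s,q(236,124),.171),"hinge",back(s,q(260,180),.12))
```

```text
caps mid [ 0.47325848 -0.06671972  0.099     ] moved 0.08359874158847208
axis x in rack 0.013702080059553444
knob [[ 0.45695799 -0.16778488  0.171     ]] hinge [[ 0.45677272 -0.15502813  0.12      ]]
knob [[ 0.45888113 -0.16863226  0.171     ]] hinge [[ 0.46180749 -0.16731205  0.12      ]]
```

```bash
python3 -c "
from station import r
r.hand_in();print(r.sense()['clock'])"
```

```text
the job is handed in; nothing more can be done
the job is handed in; nothing more can be done
```

The tube rack is wound fully home, the handle is standing upright, and I handed the job in after about 19 s of the 48 s allowed. The interface reports no verdict, so I have only my own checks.

**What I did:** I gripped the black knob on the tube feeder with 20 N and folded the handle up along its hinge arc. I then cranked the wheel about 163° clockwise until it hit its hard stop, with about 16 N of tangential push-back at the last step. After that I eased the load, let go and moved the arm clear.

**Last checks from the pictures:**
- **Rack:** the wheel axis lies 13.7 mm along the rack's own x axis, against 14 mm when home. The rack moved about 84 mm.
- **Handle:** the knob is about 54.5 mm from the wheel axis, against 55 mm when upright, and both camera views put it in the same place within about 2 mm.
- **Robot:** the arm is clear of everything, and the measured force on the tool is under 1 N.

**Disagreements:** the top and scene cameras differed by a few mm on the wheel and by about 13 mm on the hinge. I put the hinge difference down to my rough pixel picks. I used the wrist camera to fix the wheel centre and handle direction. The knob closed to 22.7 mm in the gripper instead of 24 mm, but it did not slip.

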